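# Fetch the drop-in lid from under the bench stand and close the tesserae box

## Task

The open wooden box of mosaic stones needs its drop-in lid, which has been pushed half under the low bench stand with its knob out of reach. Draw the lid out by the end that sticks out, put it down flat on the bench wholly clear of the stand and let go; then take it by its knob and set it into the rim of the open box, so that it lies down on its ledge all round, level and flush. Leave the box that is already closed where it is, and do not knock over the glue bottle on the stand.

Things in the scene. Friction and masses are not known exactly. Their poses are not given: they have to be found in the camera images.
- lid: the loose lid: a light wooden board 160 mm long (its x), 62 wide (its y), 12 thick, with a dark round knob in the middle of its upper face (24 mm across, 26 mm tall). Origin at the centre of the underside, z up. It starts flat on the bench, knob up, its -x end sticking out 45 to 58 mm in front of the stand, roughly square to it. It fits either way round.
- lid_knob (a point): the middle of the knob's widest part, 30 mm above the lid's underside; turns with the lid
- open_box: the open wooden box of mosaic stones, loose, 0.85 kg: 182 mm long (its x), 84 wide (its y), 62 high. Its opening is 164 x 66 mm between 9 mm walls; a 6 mm wide ledge runs round inside it 12 mm below the rim, so that the lid lies flush with the rim. The stones stay below the ledge. Origin at the centre of the underside, z up.
- box_seat (a point): the point where the centre of the lid's underside belongs: centre of the open box's opening, at ledge height, 50 mm above the bench; axes as the open box's
- closed_box: an equal box, 182 x 84 x 62 mm, with its own lid already on (knob 88 mm above the bench), loose; to be left alone. Origin at the centre of the underside, x along its length. The two boxes may stand either way round on the bench.
- stand: low plywood bench stand, fixed: a board 160 mm deep (its x), 260 mm long (its y), 14 mm thick, top at 64 mm, 50 mm clear below; side cheeks 14 mm thick under its two ends (inner faces 111 mm from its middle) and a back rail. Origin on the bench below the centre; its front edge is at its x = -80 mm and looks to the robot
- glue_bottle: white glue bottle, 53 mm across and 153 mm tall, standing loose on the rear right part of the stand; origin at the centre of its foot, z up

How it is judged:
By the outcome, as a careful person would: the job done as asked, in the order asked, and still so for the second after the job is handed in, with the robot touching nothing.
It also fails if it takes over 58 s, if anything falls off the work surface, if the arm or the gripper's body presses on something with over 40 N, if the wrist force passes 120 N, or if a joint passes its speed limit or range.

## Robot

A 7-joint arm with a two-finger parallel gripper is mounted at the origin on a cart in front of the work surface, level with it; the furniture and walls round the work are solid. World frame = base frame: x ahead of the robot, y to its left, z up, the work surface at z = 0. Lengths are in mm, angles in rad, forces in N, time in s.
With the tool pointing down it reaches from about 350 to 900 mm from the base axis. Payload 7.2 kg.
Tool frame: the origin (TCP) lies at the centre of the arm's flange, where the gripper is bolted on; the fingertips stand 173 mm ahead of it and the grasp point (between the pads) lies 155 mm ahead of it (arm.grip_point_offset is the distance from the TCP to the grasp point, in mm); z points along the fingers, y is the line along which they close (so a half turn about z gives the same grasp; the last joint's range is limited). The gripper opens to 85 mm and grips with 20 to 120 N. Pads are 22 mm wide; open, the fingers measure 114 mm over their backs; the gripper's body (76 mm by 85 mm) begins 54 mm behind the grasp point. The pads swing forward as they close: fully open they stand 13 mm farther back than shut.
Start: joints at [-1.409, 0.411, -0.013, 1.596, 0.006, 1.134, -0.082], TCP at [142.373, 608.566, 404.697] pointing down, gripper open.
Joint ranges: [-2.95, 2.95], [-0.29, 1.99], [-1.47, 1.44], [0.14, 2.54], [-1.03, 4.17], [0.13, 1.85], [-2.86, 2.86]. Speed limits (rad/s): [2.39, 2.39, 3.01, 3.01, 3.14, 3.14, 3.14].

## Interface

Orientations are given as a rotation vector (axis times angle).
In Python, from cell import arm gives the robot as it stands.
- The arm moves only by the shell command python3 -m handwheel 'ROWS' [OPENING]. ROWS is JSON, a list of rows, each a list of 2 entries, a list of its own where there are three numbers: the shift along the tool's x, y, z as a fraction of full scale, then the turn, a rotation vector about the tool's x, y, z as a fraction of full scale. A call has 1 to 10 rows; each row is the pose to reach, as a shift and turn from the pose commanded when the call began, along the tool's axes at that moment; what a row does not reach only later rows make up. Full scale, the value 1, is 40 cm for a shift and 90 degrees for a turn. A row lasts 1/12 s, in which the tool goes at most 41.7 mm and 7.16 degrees, less where a joint would pass 70% of its speed; a pose out of reach is approached as far as the arm can. A call with a number of a shift or a turn outside -1 to 1 is refused whole. A call with a gripper value outside its range is refused whole. OPENING is the finger opening in mm, from 0 to 85.4, set as the call begins (- or left out, the last holds). The fingers move at their own pace and stop on an object; the grip force is fixed at half the most. Time passes only in rows, so rows that repeat a pose let the fingers close. It gives the time, the measured TCP pose, the force, the opening and the grip force at its end, in the units of the state.
- arm.sense(): the state, without advancing time (a new reading comes with each control period).
- arm.snapshot(name): name is "side" or "top" or "wrist"; returns the picture (384x512x3 uint8, red, green, blue); there is no depth.
- arm.camera_params(name): a dict with "K" (3x3 intrinsics, pixels), "k1" (the pictures are not rectified: a ray, as slopes to the right and down, at radius r is drawn at 1 + k1 r^2 times it, then the intrinsics apply), "view" (4x4, takes a point from world to camera coordinates); the wrist camera has in their place "hand_eye" (4x4, takes a point from camera to tool coordinates, whose origin is the TCP and whose axes are the flange's). Camera axes: x right, y down, z forward; pixel columns grow to the right and rows downward; lengths in mm; the calibration is good to about 2 mm. A picture is of the moment at which its call begins: read the wrist's pose just before it. camera_params takes no time and is no camera call.
- arm.close_job(): hands the job in; it is judged then, once.
Trained networks look in the newest picture that a camera, given by its name, has taken for a name from the list of things; names that differ only in an ending like _2 or _b are one class to them, and where a whole thing is asked for, a point or a joint stands for the part that bears it (a point fixed in the world has none). Each returns a list of dicts, best first, with "score" (0 to 1); they miss things now and then, are a little off and sometimes report something else, mostly with a low value. They report only what shows in the picture. A call takes as long as a camera call.
- arm.cut_out(camera, label): "mask" (384x512 bool, what is visible of it) and "pixel" ([row, column] in pixels, amid what is visible of it).
The state is a dict: "clock": time; "q": joint angles; "qvel": joint speeds; "joint_torque": joint torques, N m; "eef_pos": TCP position; "ee_rot": TCP orientation; "contact_force": force on the tool from outside, world axes, zero at the start; "wrist_torque": the same for the moment, N m; "opening": finger opening in mm; "grasp_force": force on a finger pad.
Only numpy, scipy, OpenCV 4.12 (cv2) and the standard library are available. Lean on these libraries where they do the work, as an engineer would, in place of code of your own. Each camera call takes 0.05 s, during which the arm holds its last target. There are 200 camera calls.

## Working session

There is one attempt and no reset: what is moved stays moved. The work goes in short steps, Python scripts to look and compute and a shell command to move; the robot and the scene stay as the last step left them, time stands still between calls to the robot, and variables do not carry over. Pictures are saved under pics/ and viewed, at most 12 in all, crops included, and the job is handed in when it is done.

```bash
mkdir -p pics; ls; cat > h.py <<'E'
import numpy as np, cv2
from scipy.spatial.transform import Rotation as R
from cell import arm
def undist(p,uv):
    K=np.array(p["K"]);uv=np.atleast_2d(uv).astype(float)
    d=(uv-K[:2,2])/[K[0,0],K[1,1]];s=d.copy()
    for _ in range(20): s=d/(1+p["k1"]*(s**2).sum(1,keepdims=True))
    return s
def c2w(name,st=None):
    p=arm.camera_params(name)
    if name!="wrist": return p,np.linalg.inv(np.array(p["view"]))
    st=st or arm.sense();T=np.eye(4);T[:3,:3]=R.from_rotvec(st["ee_rot"]).as_matrix();T[:3,3]=st["eef_pos"]
    return p,T@np.array(p["hand_eye"])
def toplane(name,uv,z,st=None):
    "uv = (col,row) list -> xyz on world plane z"
    p,T=c2w(name,st);s=undist(p,uv)
    d=np.c_[s,np.ones(len(s))]@T[:3,:3].T;o=T[:3,3]
    return o+d*((z-o[2])/d[:,2])[:,None]
def proj(name,P,st=None):
    p,T=c2w(name,st);P=np.atleast_2d(P);V=np.linalg.inv(T);c=P@V[:3,:3].T+V[:3,3]
    s=c[:,:2]/c[:,2:];s=s*(1+p["k1"]*(s**2).sum(1,keepdims=True));K=np.array(p["K"])
    return s*[K[0,0],K[1,1]]+K[:2,2]
def snap(name,f=None):
    im=arm.snapshot(name)
    if f: cv2.imwrite(f,cv2.cvtColor(im,cv2.COLOR_RGB2BGR))
    return im
def rect(mask):
    n,l,s,_=cv2.connectedComponentsWithStats(mask.astype(np.uint8))
    m=l==1+np.argmax(s[1:,4]);c,_=cv2.findContours(m.astype(np.uint8),0,1)
    return max(c,key=cv2.contourArea)[:,0,:]
def rectw(name,mask,z,st=None):
    w=toplane(name,rect(mask),z,st)[:,:2].astype(np.float32);return cv2.minAreaRect(w)
E
python3 - <<'E'
from h import *
np.set_printoptions(precision=1,suppress=True)
a=snap("top");b=snap("side")
cv2.imwrite("pics/a.png",cv2.cvtColor(np.hstack([cv2.resize(a,(800,600))]),cv2.COLOR_RGB2BGR))
cv2.imwrite("pics/b.png",cv2.cvtColor(b,cv2.COLOR_RGB2BGR))
for n in("top","side"):
  print(n,c2w(n)[1][:3,3],c2w(n)[1][:3,2])
  for l in ("lid","open_box","closed_box","stand","glue_bottle"):
    for r in arm.cut_out(n,l)[:3]:
        z=dict(lid=12,open_box=62,closed_box=62,stand=64,glue_bottle=64)[l]
        print(n,l,round(r["score"],2),np.array(r["pixel"]),r["mask"].sum(),rectw(n,r["mask"],z) if n=="top" else "")
s=arm.sense();print(s["clock"],s["eef_pos"],R.from_rotvec(s["ee_rot"]).as_matrix(),arm.camera_params("wrist")["hand_eye"])
E
```

```text
pics
top [ 485.2  -95.5 1539.7] [ 0.1  0.  -1. ]
top lid 0.86 [196.1 315.5] 308 ((560.7011108398438, -286.61212158203125), (62.15946578979492, 61.32010269165039), 71.3584213256836)
top open_box 0.97 [231.4 157. ] 1433 ((436.0960388183594, 264.77642822265625), (84.98734283447266, 194.56216430664062), 3.295437812805176)
top closed_box 0.84 [233.3 237.2] 1316 ((439.92449951171875, -15.012321472167969), (177.25634765625, 86.94294738769531), 87.91387939453125)
top closed_box 0.3 [197.  316.7] 289 ((558.2273559570312, -280.4123840332031), (59.741310119628906, 56.4992790222168), 69.35713195800781)
top stand 0.66 [171.7 340.5] 2994 ((650.3524780273438, -340.0939025878906), (262.1616516113281, 160.4132537841797), 66.93876647949219)
top glue_bottle 0.64 [163.8 360.9] 325 ((651.1221313476562, -422.731201171875), (55.4210319519043, 77.28527069091797), 26.592824935913086)
side [  -92.8 -1150.2   539.6] [ 0.5  0.8 -0.3]
side lid 0.83 [235.  303.4] 446 
side open_box 0.91 [177.6 171.7] 1142 
side closed_box 0.66 [177.3 171.3] 1165 
side closed_box 0.65 [206.2 205.7] 1784 
side stand 0.85 [234.9 344. ] 3623 
side glue_bottle 0.97 [202.5 363.8] 1189 
side glue_bottle 0.33 [240.3 302.8] 425 
0.6 [142.3 608.6 404.7] [[-1.   0.2 -0. ]
 [ 0.2  1.   0. ]
 [ 0.   0.  -1. ]] [[-0.  -1.  -0.3 68.5]
 [ 1.  -0.  -0.  -0.4]
 [ 0.  -0.3  1.  30. ]
 [ 0.   0.   0.   1. ]]
```

View pics/a.png

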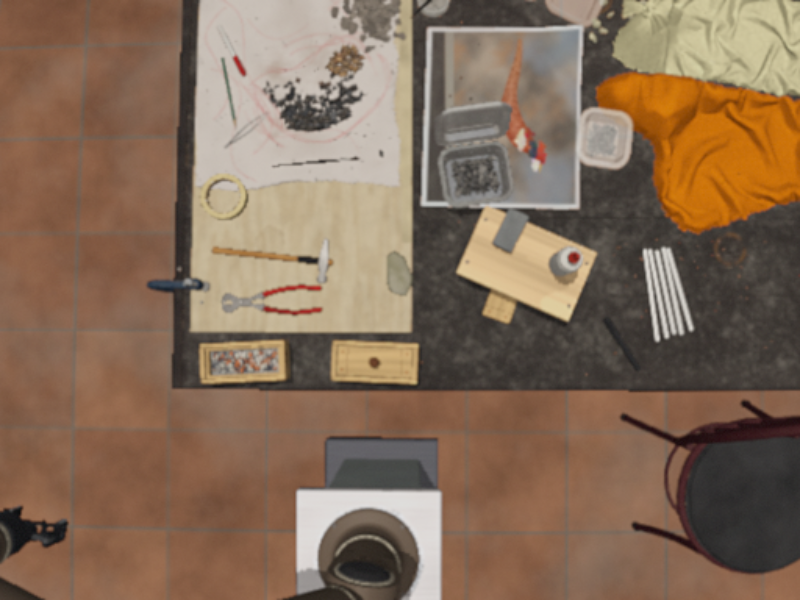

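View pics/b.png

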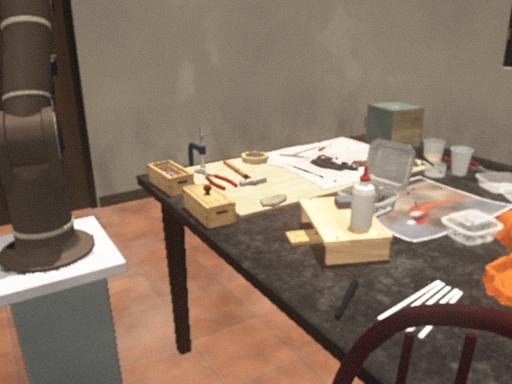

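The top picture shows the open box at about (358,243) in the 800x600 view, the closed box at (375,362), the stand at (527,262) and the lid end at (498,305). The side view confirms this. Next, a wrist-camera look at the open box on the way.

```bash
cat >> h.py <<'E'
np.set_printoptions(precision=4,suppress=True)
def tool(yaw,tilt=0):
    "tool down, tool x at yaw (deg) in world; tilt: deg about tool y"
    c,s=np.cos(np.radians(yaw)),np.sin(np.radians(yaw));x=np.array([c,s,0]);z=np.array([0,0,-1.])
    return R.from_matrix(np.c_[x,np.cross(z,x),z])*R.from_euler("y",tilt,degrees=True)
def plan(pos,Rt,frm=None):
    st=arm.sense();R0=R.from_rotvec(st["ee_rot"]);p=np.array(st["eef_pos"])
    if frm: p,R0=np.array(frm[0],float),frm[1]
    d=R0.inv().apply(np.array(pos)-p)/400;r=(R0.inv()*Rt).as_rotvec()/(np.pi/2)
    print("shift",d,"turn",r,"rows",max(np.linalg.norm(d)*400/41.7,np.linalg.norm(r)*90/7.16))
E
python3 -c "
from h import *
plan([410,260,405],tool(180))
"
```

```text
shift [-0.85   -0.6961 -0.0008] turn [ 0.     -0.     -0.1463] rows 10.538743542234572
```

```bash
python3 -m handwheel '[[[-0.85,-0.696,0],[0,0,-0.146]],[[-0.85,-0.696,0],[0,0,-0.146]],[[-0.85,-0.696,0],[0,0,-0.146]],[[-0.85,-0.696,0],[0,0,-0.146]],[[-0.85,-0.696,0],[0,0,-0.146]],[[-0.85,-0.696,0],[0,0,-0.146]],[[-0.85,-0.696,0],[0,0,-0.146]],[[-0.85,-0.696,0],[0,0,-0.146]],[[-0.85,-0.696,0],[0,0,-0.146]],[[-0.85,-0.696,0],[0,0,-0.146]]]'
python3 -m handwheel '[[[0,0,0],[0,0,0]],[[0,0,0],[0,0,0]],[[0,0,0],[0,0,0]],[[0,0,0],[0,0,0]]]'
python3 - <<'E'
from h import *
st=arm.sense();print(st["eef_pos"],st["q"],st["clock"])
snap("wrist","pics/c.png")
for r in arm.cut_out("wrist","open_box")[:2]: print(r["score"],r["pixel"],rectw("wrist",r["mask"],62,st))
E
```

```text
clock: 1.43
eef_pos: [397.0, 276.2, 405.1]
ee_rot: [0.001, 3.141, 0.001]
contact_force: [0.3, 0.0, 0.0]
opening: 85.1
grasp_force: 0.0
clock: 1.77
eef_pos: [395.4, 279.3, 404.7]
ee_rot: [0.003, -3.141, -0.001]
contact_force: [0.5, -0.4, -0.7]
opening: 85.5
grasp_force: 0.0
[395.3518 279.3101 404.7009] [-0.8367  0.1672  0.1384  1.9356 -0.0273  1.0405  0.8861] 1.7667
0.69 [201.8, 250.0] ((430.2110290527344, 267.76507568359375), (96.14608001708984, 183.73374938964844), 3.8608906269073486)
```

View pics/c.png

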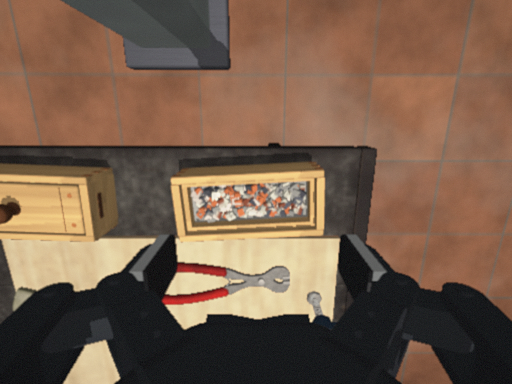

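The wrist picture shows the open box rim at about columns 172–325 and rows 175–238, with its near wall also visible. I'll enlarge it to fit the rim.

```bash
python3 - <<'E'
from h import *
im=cv2.imread("pics/c.png");c=im[150:250,160:340]
cv2.imwrite("pics/d.png",cv2.resize(c,None,fx=4.4,fy=4.4,interpolation=cv2.INTER_CUBIC))
def model(x,y,yaw):
    c,s=np.cos(np.radians(yaw)),np.sin(np.radians(yaw));o=[]
    for L,W in((182,84),(164,66)):
        for a,b in((1,1),(1,-1),(-1,-1),(-1,1)): o.append([x+c*a*L/2-s*b*W/2,y+s*a*L/2+c*b*W/2,62])
    return proj("wrist",o)
print(((model(438,267,93)-[160,150])*4.4).round())
E
```

```text
[[716.  97.]
 [712. 385.]
 [ 78. 415.]
 [ 37. 131.]
 [682. 132.]
 [680. 358.]
 [105. 385.]
 [ 75. 162.]]
```

View pics/d.png

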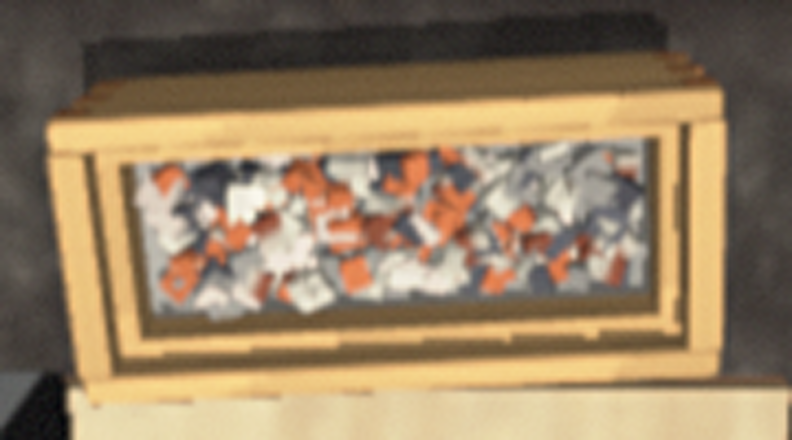

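The crop shows the outer rim corners at TL(47,122), TR(722,90), BR(718,375) and BL(90,403), and the opening clearly inside them.

```bash
python3 - <<'E'
from h import *
from scipy.optimize import least_squares
obs=np.array([[722,90],[718,375],[90,403],[47,122],[692,122],[688,352],[118,374],[85,153]])/4.4+[160,150]
def model(p):
    x,y,yaw=p;c,s=np.cos(np.radians(yaw)),np.sin(np.radians(yaw));o=[]
    for L,W in((182,84),(164,66)):
        for a,b in((1,1),(1,-1),(-1,-1),(-1,1)): o.append([x+c*a*L/2-s*b*W/2,y+s*a*L/2+c*b*W/2,62])
    return proj("wrist",o)
r=least_squares(lambda p:(model(p)-obs).ravel(),[438,267,93]);print(r.x,r.fun.round(1))
plan([518,-270,405],tool(159))
E
```

```text
[435.385  269.6049  92.9296] [ 1.  -0.5  0.8  0.6 -0.9  0.8 -0.2 -0.2  0.1  0.1  0.4 -0.5 -1.   0.5
 -0.2 -0.2]
shift [-0.3036 -1.3742 -0.0013] turn [ 0.0001 -0.0002  0.2348] rows 13.499279351623048
```

```bash
python3 -m handwheel '[[[-0.2,-0.95,0],[0,0,0.1]],[[-0.2,-0.95,0],[0,0,0.2]],[[-0.2,-0.95,0],[0,0,0.235]],[[-0.2,-0.95,0],[0,0,0.235]],[[-0.2,-0.95,0],[0,0,0.235]],[[-0.2,-0.95,0],[0,0,0.235]],[[-0.2,-0.95,0],[0,0,0.235]],[[-0.2,-0.95,0],[0,0,0.235]],[[-0.2,-0.95,0],[0,0,0.235]],[[-0.2,-0.95,0],[0,0,0.235]]]'
python3 -c "
from h import *
plan([518,-270,405],tool(159))"
```

```text
clock: 2.7
eef_pos: [476.3, -106.7, 405.2]
ee_rot: [0.583, 3.085, -0.003]
contact_force: [-0.7, 0.7, 0.4]
opening: 85.6
grasp_force: 0.0
shift [-0.246  -0.342   0.0016] turn [-0.0011  0.0015 -0.0044] rows 4.040977956311027
```

```bash
python3 -m handwheel '[[[-0.24,-0.33,0],[0,0,0]],[[-0.24,-0.33,0],[0,0,0]],[[-0.24,-0.33,0],[0,0,0]],[[-0.24,-0.33,0],[0,0,0]],[[-0.24,-0.33,0],[0,0,0]],[[-0.24,-0.33,0],[0,0,0]],[[-0.24,-0.33,0],[0,0,0]],[[-0.24,-0.33,0],[0,0,0]]]'
python3 - <<'E'
from h import *
st=arm.sense();print(st["eef_pos"],st["q"],st["clock"])
im=snap("wrist","pics/e.png")
for r in arm.cut_out("wrist","lid")[:2]: print(r["score"],r["pixel"],rectw("wrist",r["mask"],12,st))
m=arm.cut_out("wrist","lid")[0]["pixel"];r0,c0=max(0,int(m[0])-70),max(0,int(m[1])-95)
print(r0,c0)
cv2.imwrite("pics/f.png",cv2.resize(im[r0:r0+140,c0:c0+190,::-1],None,fx=4.2,fy=4.2,interpolation=cv2.INTER_CUBIC))
E
```

```text
clock: 3.37
eef_pos: [518.3, -257.7, 404.4]
ee_rot: [-0.573, -3.088, -0.002]
contact_force: [0.4, -0.3, -0.0]
opening: 85.2
grasp_force: 0.0
[ 518.2883 -257.6998  404.3817] [-0.0545  0.3627  0.5695  1.7413 -0.2171  1.1016  1.7886] 3.3667
0.91 [206.2, 246.3] ((563.6248168945312, -292.05377197265625), (61.41107177734375, 74.42092895507812), 69.5576400756836)
136 151
```

View pics/f.png

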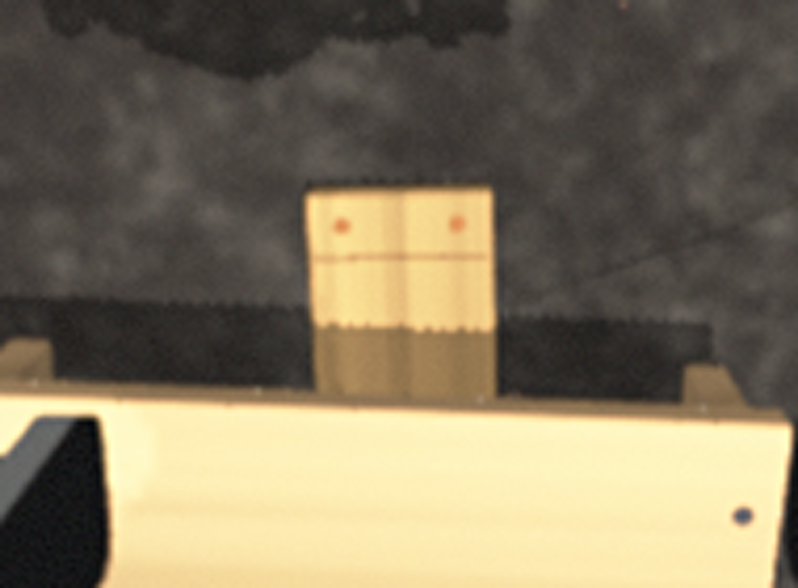

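The crop shows the lid end's outer corners at (307,190) and (493,187). Its sides run to (316,395) and (497,398), where they pass under the stand's front edge at rows 393–418.

```bash
python3 - <<'E'
from h import *
f=lambda q:np.array(q)/4.2+[151,136]
w=toplane("wrist",f([[307,190],[493,187],[316,395],[497,398]]),12);print(w)
e=toplane("wrist",f([[0,393],[780,418]]),64);print(e)
for a,b in((w[2],w[0]),(w[3],w[1])): print(np.degrees(np.arctan2(*(a-b)[1::-1])))
d=w[1]-w[0];print(np.linalg.norm(d),np.degrees(np.arctan2(d[1],d[0]))-90)
d=e[1]-e[0];sy=np.degrees(np.arctan2(d[1],d[0]))-90;print("stand yaw",sy)
mid=(w[0]+w[1])/2
n=np.array([np.cos(np.radians(sy)),np.sin(np.radians(sy)),0]);print("stick out",(e[0]-mid)@n)
E
```

```text
[[ 519.8745 -307.9591   12.    ]
 [ 540.8217 -250.7848   12.    ]
 [ 587.9119 -333.4182   12.    ]
 [ 611.4029 -275.6131   12.    ]]
[[ 534.6226 -405.6584   64.    ]
 [ 625.0503 -193.4892   64.    ]]
-20.51548226697181
-19.380260587382796
60.89072354143157 -20.121492747983098
stand yaw -23.083975247156488
stick out 53.446589783461704
```

```bash
python3 - <<'E'
from h import *
Rt=tool(160,-10);u=np.array([.939,-.344,0])
tip=np.array([530.3,-279.4,0])+15*u;tip[2]=25
p=tip-Rt.apply([0,0,166]);print(p,Rt.apply([0,0,1]));plan(p,Rt)
E
```

```text
[ 517.2978 -274.7011  188.4781] [ 0.1632 -0.0594 -0.9848]
shift [-0.0129 -0.0399  0.5408] turn [-0.0005 -0.1111 -0.0115] rows 5.203344887009956
```

```bash
python3 -m handwheel '[[[-0.013,-0.04,0.1],[0,-0.055,-0.011]],[[-0.013,-0.04,0.2],[0,-0.111,-0.011]],[[-0.013,-0.04,0.3],[0,-0.111,-0.011]],[[-0.013,-0.04,0.4],[0,-0.111,-0.011]],[[-0.013,-0.04,0.48],[0,-0.111,-0.011]],[[-0.013,-0.04,0.54],[0,-0.111,-0.011]],[[-0.013,-0.04,0.54],[0,-0.111,-0.011]],[[-0.013,-0.04,0.54],[0,-0.111,-0.011]],[[-0.013,-0.04,0.54],[0,-0.111,-0.011]],[[-0.013,-0.04,0.54],[0,-0.111,-0.011]]]' 73
python3 - <<'E'
from h import *
Rt=tool(160,-10);u=np.array([.939,-.344,0])
tip=np.array([530.3,-279.4,0])+15*u;tip[2]=25
p=tip-Rt.apply([0,0,166]);plan(p,Rt);tip[2]=8;plan(tip-Rt.apply([0,0,166]),Rt)
im=snap("wrist","pics/g.png")
E
```

```text
clock: 4.35
eef_pos: [517.8, -276.7, 190.9]
ee_rot: [0.519, 2.921, -0.049]
contact_force: [-0.0, -0.4, 0.3]
opening: 72.8
grasp_force: 0.0
shift [0.004  0.0043 0.0054] turn [-0.0013  0.0021 -0.0017] rows 0.07657016421925772
shift [0.0115 0.0044 0.0472] turn [-0.0013  0.0021 -0.0017] rows 0.4680377691419306
```

View pics/g.png

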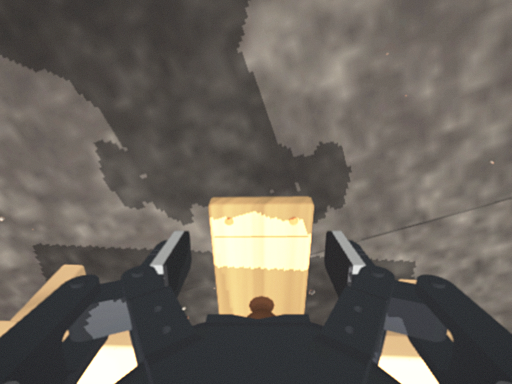

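The wrist view shows the open fingers (columns 188 and 326) straddling the lid end (columns 210–313), nearly centred. Next I lower with force checks.

```bash
python3 -m handwheel '[[[0.006,0.0044,0.02],[0,0,0]],[[0.011,0.0044,0.04],[0,0,0]],[[0.0115,0.0044,0.044],[0,0,0]],[[0.0115,0.0044,0.044],[0,0,0]],[[0.0115,0.0044,0.044],[0,0,0]]]'
python3 -m handwheel '[[[0,0,0.003],[0,0,0]],[[0,0,0.005],[0,0,0]],[[0,0,0.005],[0,0,0]]]'
```

```text
clock: 4.82
eef_pos: [516.0, -274.4, 170.2]
ee_rot: [0.521, 2.924, -0.048]
contact_force: [0.5, -0.1, 0.1]
opening: 73.1
grasp_force: 0.0
clock: 5.07
eef_pos: [516.5, -274.5, 168.5]
ee_rot: [0.521, 2.924, -0.048]
contact_force: [0.1, 0.2, -0.0]
opening: 73.1
grasp_force: 0.0
```

```bash
python3 -m handwheel '[[[0,0,0.003],[0,0,0]],[[0,0,0.005],[0,0,0]],[[0,0,0.005],[0,0,0]]]'
python3 -m handwheel '[[[0,0,0.003],[0,0,0]],[[0,0,0.005],[0,0,0]],[[0,0,0.005],[0,0,0]]]'
```

```text
clock: 5.32
eef_pos: [516.7, -274.6, 166.5]
ee_rot: [0.52, 2.924, -0.048]
contact_force: [0.6, -1.0, -0.2]
opening: 72.7
grasp_force: 0.0
clock: 5.57
eef_pos: [517.1, -274.7, 164.5]
ee_rot: [0.52, 2.924, -0.048]
contact_force: [-0.4, 0.7, 0.2]
opening: 72.7
grasp_force: 0.0
```

```bash
python3 -m handwheel '[[[0,0,0],[0,0,0]],[[0,0,0],[0,0,0]],[[0,0,0],[0,0,0]],[[0,0,0],[0,0,0]],[[0,0,0],[0,0,0]],[[0,0,0],[0,0,0]]]' 50
```

```text
clock: 6.07
eef_pos: [518.0, -275.5, 166.8]
ee_rot: [0.521, 2.92, -0.048]
contact_force: [-3.5, 2.6, 16.3]
opening: 60.6
grasp_force: 70.6
```

```bash
python3 -m handwheel '[[[-0.001,0,-0.006],[0,0,0]],[[0.015,0,-0.009],[0,0,0]],[[0.039,0,-0.0128],[0,0,0]],[[0.064,0,-0.017],[0,0,0]]]'
python3 -m handwheel '[[[0.025,0,-0.0043],[0,0,0]],[[0.05,0,-0.0087],[0,0,0]],[[0.075,0,-0.013],[0,0,0]],[[0.1,0,-0.0173],[0,0,0]],[[0.125,0,-0.0217],[0,0,0]],[[0.15,0,-0.026],[0,0,0]]]'
```

```text
clock: 6.4
eef_pos: [492.1, -265.5, 167.2]
ee_rot: [0.52, 2.922, -0.049]
contact_force: [2.6, -1.6, 3.3]
opening: 60.2
grasp_force: 67.4
clock: 6.9
eef_pos: [434.6, -244.5, 167.1]
ee_rot: [0.52, 2.923, -0.048]
contact_force: [3.7, -1.2, 5.6]
opening: 60.5
grasp_force: 68.4
```

```bash
python3 -c "
from h import *
s=arm.sense();print(s['eef_pos'],s['q'],s['opening'])
im=snap('wrist','pics/i.png')"
```

```text
[ 434.5925 -244.4581  167.0837] [ 0.193   0.5357  0.2831  2.1776 -0.5296  0.3087  2.139 ] 60.48905143930071
```

View pics/i.png

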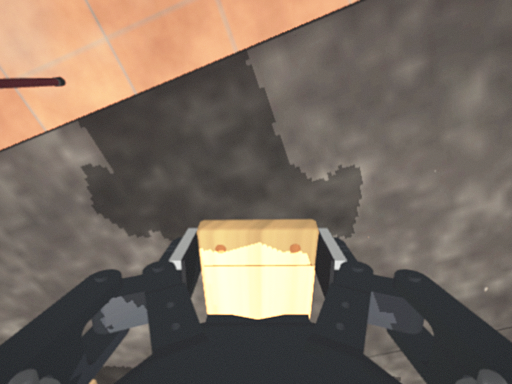

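The lid comes along squarely held between the fingers (columns 200–318), and the table edge is well ahead. I'll keep pulling, watching joint 6.

```bash
python3 -m handwheel '[[[0.025,0,-0.0043],[0,0,0]],[[0.05,0,-0.0087],[0,0,0]],[[0.07,0,-0.0122],[0,0,0]],[[0.07,0,-0.0122],[0,0,0]]]'
python3 -c "
from h import *
s=arm.sense();print(s['eef_pos'],s['q'],s['opening'])"
```

```text
clock: 7.28
eef_pos: [406.9, -234.4, 167.0]
ee_rot: [0.521, 2.924, -0.047]
contact_force: [-1.7, -0.8, 11.6]
opening: 60.5
grasp_force: 71.7
[ 406.8646 -234.3561  166.98  ] [ 0.2123  0.5045  0.2606  2.2431 -0.5385  0.2697  2.1591] 60.46312513409105
```

```bash
python3 -m handwheel '[[[0.02,0,-0.0035],[0,0,0]],[[0.04,0,-0.007],[0,0,0]],[[0.04,0,-0.007],[0,0,0]],[[0.04,0,-0.007],[0,0,0]]]'
python3 -m handwheel '[[[0,0,0],[0,0,0]],[[0,0,0],[0,0,0]],[[0,0,0],[0,0,0]],[[0,0,0],[0,0,0]]]' 76
python3 -m handwheel '[[[-0.02,0,-0.11],[0,0,0]],[[-0.04,0,-0.23],[0,0,0]],[[-0.06,0,-0.35],[0,0,0]],[[-0.08,0,-0.47],[0,0.05,0]],[[-0.09,0,-0.56],[0,0.111,0]],[[-0.09,0,-0.56],[0,0.111,0]],[[-0.09,0,-0.56],[0,0.111,0]],[[-0.09,0,-0.56],[0,0.111,0]]]'
python3 - <<'E'
from h import *
s=arm.sense();print(s['eef_pos'],s['q'],s['opening'])
im=snap('wrist','pics/j.png')
for l in("lid","lid_knob"):
  for r in arm.cut_out("wrist",l)[:2]: print(l,r["score"],r["pixel"],r["mask"].sum(),rectw("wrist",r["mask"],12,s))
E
```

```text
clock: 7.62
eef_pos: [392.0, -228.9, 167.0]
ee_rot: [0.521, 2.924, -0.047]
contact_force: [-1.0, -0.4, 13.5]
opening: 60.5
grasp_force: 72.8
clock: 7.95
eef_pos: [392.3, -228.7, 166.2]
ee_rot: [0.52, 2.926, -0.047]
contact_force: [0.6, 0.2, -0.4]
opening: 75.7
grasp_force: 0.0
clock: 8.62
eef_pos: [390.3, -227.5, 394.3]
ee_rot: [0.549, 3.091, -0.001]
contact_force: [0.1, 0.3, -1.7]
opening: 75.9
grasp_force: 0.0
[ 390.2762 -227.5056  394.2797] [-0.177   0.1239  0.6634  2.0433 -0.0903  1.      1.7507] 75.90671153954503
lid_knob 0.91 [228.2, 259.2] 4573 ((478.09326171875, -260.2333984375), (61.95592498779297, 160.63136291503906), 70.07421112060547)
```

View pics/j.png

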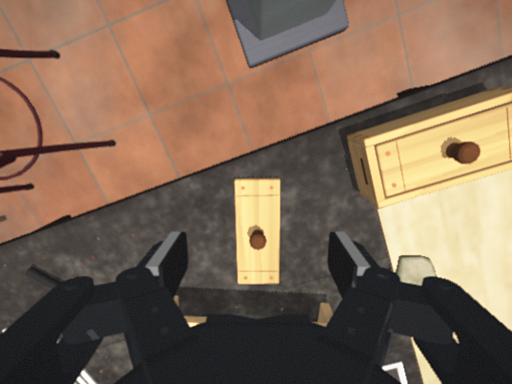

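The lid lies flat at about columns 235–281 and rows 179–284, clear of the stand by about 28 mm, with its knob at (258,238). It has been released. Next comes the knob grasp.

```bash
python3 - <<'E'
from h import *
print(proj("wrist",[[478.1,-260.2,38],[478.1,-260.2,12]]))
im=cv2.imread("pics/j.png").astype(int);sub=im[220:260,240:278];k=(sub.sum(2)<200);ys,xs=np.nonzero(k);print(xs.mean()+240,ys.mean()+220,k.sum(),xs.min()+240,xs.max()+240,ys.min()+220,ys.max()+220)
plan([478.1,-260.2,225],tool(160.05)); plan([478.1,-260.2,187],tool(160.05))
E
```

```text
[[257.8613 244.351 ]
 [257.8594 235.8766]]
256.6111111111111 233.24074074074073 54 250 263 230 240
shift [-0.2371 -0.0003  0.4174] turn [-0.0009 -0.0015 -0.0026] rows 4.60472923450365
shift [-0.2373 -0.0002  0.5124] turn [-0.0009 -0.0015 -0.0026] rows 5.416719484402067
```

```bash
python3 -m handwheel '[[[-0.08,0,0.06],[0,0,-0.002]],[[-0.16,0,0.12],[0,0,-0.002]],[[-0.237,0,0.18],[0,0,-0.002]],[[-0.237,0,0.25],[0,0,-0.002]],[[-0.237,0,0.33],[0,0,-0.002]],[[-0.237,0,0.41],[0,0,-0.002]],[[-0.237,0,0.41],[0,0,-0.002]],[[-0.237,0,0.41],[0,0,-0.002]],[[-0.237,0,0.41],[0,0,-0.002]]]' 55
python3 -c "
from h import *
plan([478.1,-260.2,187],tool(160.05))"
```

```text
clock: 9.52
eef_pos: [479.0, -261.2, 230.2]
ee_rot: [-0.547, -3.093, 0.003]
contact_force: [0.4, 0.0, -0.2]
opening: 55.2
grasp_force: 0.0
shift [0.0029 0.0018 0.1079] turn [-0.0013 -0.0001 -0.0013] rows 1.0354786826154625
```

```bash
python3 -m handwheel '[[[0.002,0.0015,0.05],[0,0,0]],[[0.002,0.0015,0.09],[0,0,0]],[[0.002,0.0015,0.106],[0,0,0]],[[0.002,0.0015,0.106],[0,0,0]],[[0.002,0.0015,0.106],[0,0,0]]]'
python3 -m handwheel '[[[0,0,0],[0,0,0]],[[0,0,0],[0,0,0]],[[0,0,0],[0,0,0]],[[0,0,0],[0,0,0]],[[0,0,0],[0,0,0]],[[0,0,0],[0,0,0]]]' 10
```

```text
clock: 9.93
eef_pos: [478.9, -260.2, 188.5]
ee_rot: [0.546, 3.092, -0.003]
contact_force: [0.1, 1.1, -0.3]
opening: 55.1
grasp_force: 0.0
clock: 10.43
eef_pos: [478.8, -260.1, 188.3]
ee_rot: [0.546, 3.092, -0.002]
contact_force: [-1.2, 0.4, 9.1]
opening: 20.8
grasp_force: 58.3
```

```bash
python3 -m handwheel '[[[0,0,-0.02],[0,0,0]],[[0,0,-0.05],[0,0,0]],[[0,0,-0.1],[0,0,0]],[[0,0,-0.17],[0,0,0]],[[0,0,-0.24],[0,0,0]],[[0,0,-0.3],[0,0,0]],[[0,0,-0.3],[0,0,0]],[[0,0,-0.3],[0,0,0]]]'
python3 - <<'E'
from h import *
s=arm.sense();print(s['eef_pos'],s['q'],s['opening'])
im=snap('wrist','pics/k.png')
for r in arm.cut_out("wrist","lid")[:2]: print(r["score"],r["pixel"],r["mask"].sum(),rectw("wrist",r["mask"],s["eef_pos"][2]-188.3+12,s))
plan([435.4,269.6,310],tool(92.9))
plan([440,100,310],tool(115))
E
```

```text
clock: 11.1
eef_pos: [478.8, -259.8, 309.1]
ee_rot: [0.545, 3.091, -0.002]
contact_force: [-0.5, 0.0, -2.0]
opening: 20.6
grasp_force: 59.0
[ 478.7938 -259.8424  309.1147] [-0.064   0.4283  0.6154  1.9281 -0.3164  0.878   1.9345] 20.573485824992254
0.63 [174.1, 256.1] 19520 ((468.837646484375, -256.8045654296875), (62.153499603271484, 137.4307098388672), 70.4445571899414)
shift [ 0.5527  1.2058 -0.0088] turn [-0.0008  0.      0.7456] rows 12.72399151576729
shift [ 0.3969  0.8113 -0.0084] turn [-0.0008 -0.0001  0.5001] rows 8.66407810868883
```

View pics/k.png

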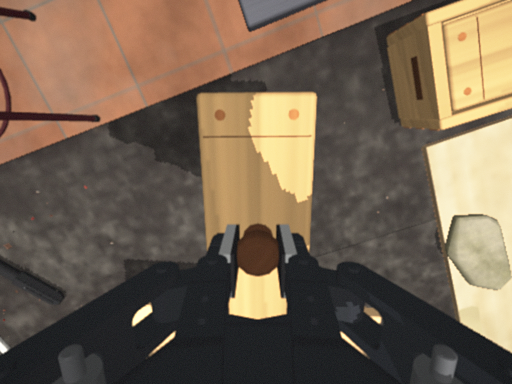

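The lid hangs from the knob, with its outer end at (198,94)–(316,94), level and square to the fingers. I'll work out its pose in the hand from the edges.

```bash
python3 - <<'E'
from h import *
s=arm.sense();z=s["eef_pos"][2]-188.3+12
w=toplane("wrist",[[198,94],[316.5,94],[205,220],[311,220]],z,s)
t=R.from_rotvec(s["ee_rot"]).inv().apply(w-s["eef_pos"]);print(t)
m=(t[0]+t[1])/2
print("width",np.linalg.norm(t[1]-t[0]),t[3]-t[2],"lid centre tool x",m[0]-80,"y",m[1],(t[2]+t[3])[1]/2, "R",R.from_rotvec(s["ee_rot"]).as_matrix()[:,0])
E
```

```text
[[ 78.5961 -30.548  176.3859]
 [ 78.5564  29.6856 176.3219]
 [  9.9908 -30.642  176.3394]
 [  9.9831  30.5447 176.2745]]
width 60.23360726940262 [-0.0077 61.1867 -0.065 ] lid centre tool x -1.4237367193835269 y -0.43119973915503174 -0.04866883136743283 R [-0.9397  0.3419  0.0007]
```

```bash
python3 -m handwheel '[[[0.04,0.08,-0.01],[0,0,0.05]],[[0.08,0.16,-0.01],[0,0,0.1]],[[0.12,0.24,-0.01],[0,0,0.16]],[[0.16,0.33,-0.01],[0,0,0.22]],[[0.2,0.41,-0.01],[0,0,0.28]],[[0.25,0.5,-0.01],[0,0,0.34]],[[0.3,0.6,-0.01],[0,0,0.4]],[[0.35,0.7,-0.01],[0,0,0.45]],[[0.38,0.78,-0.01],[0,0,0.48]],[[0.4,0.81,-0.01],[0,0,0.5]]]'
python3 -c "
from h import *
print(arm.sense()['q'])
plan([435.4,230,330],tool(92.9))
plan([435.4,269.6,310],tool(92.9))"
```

```text
clock: 12.03
eef_pos: [438.1, 105.2, 309.6]
ee_rot: [-1.683, -2.651, 0.003]
contact_force: [1.6, 0.6, -1.8]
opening: 20.7
grasp_force: 59.1
[-0.9944  0.2887  0.7813  2.1456 -0.2795  0.8103  0.4011]
shift [ 0.2852  0.1264 -0.0513] turn [-0.0015  0.0004  0.2476] rows 3.1119492588691573
shift [ 0.3748  0.1687 -0.0015] turn [-0.0015  0.0004  0.2476] rows 3.9421437538884923
```

```bash
python3 -m handwheel '[[[0.07,0.03,0],[0,0,0.05]],[[0.15,0.07,0],[0,0,0.11]],[[0.23,0.11,0],[0,0,0.17]],[[0.31,0.14,0],[0,0,0.22]],[[0.37,0.168,0],[0,0,0.247]],[[0.37,0.168,0.03],[0,0,0.247]],[[0.37,0.168,0.06],[0,0,0.247]],[[0.37,0.168,0.08],[0,0,0.247]],[[0.37,0.168,0.08],[0,0,0.247]],[[0.37,0.168,0.08],[0,0,0.247]]]'
python3 - <<'E'
from h import *
s=arm.sense();print(s['q'])
im=snap('wrist','pics/l.png')
plan([435.4,269.6,275],tool(92.9))
cv2.imwrite("pics/l.png",cv2.resize(im[40:290,100:420,::-1],None,fx=2.4,fy=2.4,interpolation=cv2.INTER_CUBIC))
E
```

```text
clock: 12.87
eef_pos: [437.5, 260.4, 277.7]
ee_rot: [2.169, 2.271, -0.006]
contact_force: [-0.5, 0.3, -1.0]
opening: 20.4
grasp_force: 59.1
[-1.2307  0.4645  0.7775  2.0414 -0.4454  0.8118 -0.1447]
shift [ 0.0227 -0.0048  0.0082] turn [-0.0007  0.0013 -0.003 ] rows 0.23589430776766257
```

View pics/l.png

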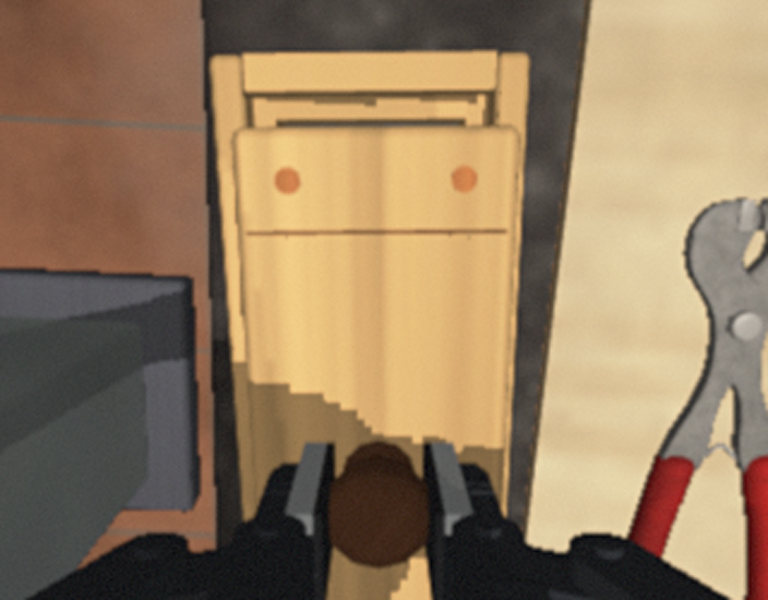

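The view shows the lid end at (236,128)–(521,128) over the box. The outer box corners are (210,55) and (528,54), and the opening's end edge is at row 93, columns 243–497.

```bash
python3 - <<'E'
from h import *
s=arm.sense();Ri=R.from_rotvec(s["ee_rot"]).inv()
f=lambda q:np.array(q)/2.4+[100,40]
g=lambda q,z:Ri.apply(toplane("wrist",f(q),z,s)-s["eef_pos"])[:,:2]
l=g([[236,128],[521,128],[243,330],[514,330]],s["eef_pos"][2]-188.3+12)
b=g([[210,55],[528,54],[222,250],[232,360]],62);o=g([[243,93],[497,93]],62)
print("lid",l);print("box",b);print("open",o)
E
```

```text
lid [[ 78.7022 -29.8979]
 [ 78.6596  30.3333]
 [ 34.9411 -30.9551]
 [ 34.9283  31.3661]]
box [[ 99.479  -43.7976]
 [ 99.6555  39.3063]
 [ 49.0181 -44.0674]
 [ 16.6777 -43.2468]]
open [[ 90.2786 -35.7175]
 [ 90.2323  31.6996]]
```

```bash
python3 -m handwheel '[[[0.01,-0.003,0],[0,0,0]],[[0.0235,-0.0055,0.02],[0,0,0]],[[0.0235,-0.0055,0.04],[0,0,0]],[[0.0235,-0.0055,0.055],[0,0,0]],[[0.0235,-0.0055,0.055],[0,0,0]],[[0.0235,-0.0055,0.055],[0,0,0]],[[0.0235,-0.0055,0.055],[0,0,0]]]'
python3 - <<'E'
from h import *
s=arm.sense();plan([435.4,269.6,238.3],tool(92.9))
im=snap('wrist')
cv2.imwrite("pics/m.png",cv2.resize(im[40:290,100:420,::-1],None,fx=2.4,fy=2.4,interpolation=cv2.INTER_CUBIC))
E
```

```text
clock: 13.5
eef_pos: [434.9, 271.0, 256.3]
ee_rot: [2.167, 2.273, -0.003]
contact_force: [-0.6, 0.8, -0.5]
opening: 20.7
grasp_force: 59.0
shift [-0.0036  0.0011  0.0451] turn [-0.0004  0.0011 -0.0018] rows 0.43436109931872313
```

View pics/m.png

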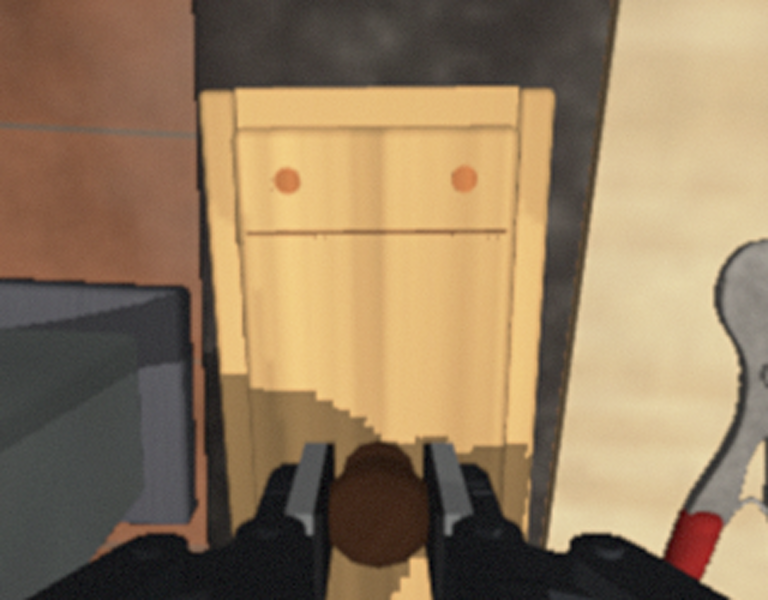

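The lid end (row 128, columns 236–518) is just above the rim, and the outer box corners are at (200,92) and (554,91).

```bash
python3 - <<'E'
from h import *
s=arm.sense();Ri=R.from_rotvec(s["ee_rot"]).inv()
f=lambda q:np.array(q)/2.4+[100,40]
g=lambda q,z:Ri.apply(toplane("wrist",f(q),z,s)-s["eef_pos"])[:,:2]
print("lid",g([[236,128],[520,128],[243,330],[514,330]],s["eef_pos"][2]-188.3+12))
b=g([[200,92],[554,91],[219,370],[539,370]],62);print("box",b,b[:2].mean(0)-[91,0],b[2:].mean(0))
E
```

```text
lid [[ 78.7044 -29.9036]
 [ 78.6658  30.1379]
 [ 34.9421 -30.9546]
 [ 34.9173  31.3765]]
box [[ 87.9235 -41.59  ]
 [ 88.0848  41.3371]
 [ 19.9897 -41.7593]
 [ 19.9609  42.4516]] [-2.9959 -0.1264] [19.9753  0.3461]
```

```bash
python3 -m handwheel '[[[-0.004,0,0],[0,0,0]],[[-0.004,0,0.005],[0,0,0]],[[-0.004,0,0.01],[0,0,0]],[[-0.004,0,0.015],[0,0,0]],[[-0.004,0,0.02],[0,0,0]],[[-0.004,0,0.02],[0,0,0]]]'
python3 -m handwheel '[[[0,0,0.004],[0,0,0]],[[0,0,0.008],[0,0,0]],[[0,0,0.008],[0,0,0]]]'
```

```text
clock: 14.05
eef_pos: [434.7, 269.6, 248.0]
ee_rot: [2.167, 2.274, -0.003]
contact_force: [0.4, 0.0, -1.1]
opening: 20.4
grasp_force: 59.1
clock: 14.3
eef_pos: [434.7, 269.6, 244.9]
ee_rot: [2.167, 2.274, -0.003]
contact_force: [-0.1, 0.5, -1.9]
opening: 20.8
grasp_force: 59.1
```

The lid's underside is about 5 mm below the rim with no contact, so it is entering cleanly.

```bash
python3 -m handwheel '[[[0,0,0.004],[0,0,0]],[[0,0,0.008],[0,0,0]],[[0,0,0.011],[0,0,0]],[[0,0,0.011],[0,0,0]]]'
python3 -m handwheel '[[[0,0,0.003],[0,0,0]],[[0,0,0.006],[0,0,0]],[[0,0,0.006],[0,0,0]]]'
```

```text
clock: 14.63
eef_pos: [434.7, 269.6, 240.5]
ee_rot: [2.167, 2.274, -0.003]
contact_force: [-0.2, 0.9, -1.6]
opening: 20.6
grasp_force: 59.1
clock: 14.88
eef_pos: [434.9, 269.6, 238.4]
ee_rot: [2.167, 2.274, -0.002]
contact_force: [-0.1, 0.0, -0.7]
opening: 20.6
grasp_force: 59.1
```

```bash
python3 -m handwheel '[[[0,0,0.003],[0,0,0]],[[0,0,0.005],[0,0,0]],[[0,0,0.005],[0,0,0]]]'

```

```text
clock: 15.13
eef_pos: [435.1, 269.4, 238.2]
ee_rot: [-2.167, -2.273, 0.001]
contact_force: [-8.5, -3.1, 26.7]
opening: 20.4
grasp_force: 61.6
```

It is in contact at exactly the seat height. Release, retreat and check.

```bash
python3 -m handwheel '[[[0,0,-0.003],[0,0,0]],[[0,0,-0.004],[0,0,0]],[[0,0,-0.004],[0,0,0]]]'
python3 -m handwheel '[[[0,0,0],[0,0,0]],[[0,0,0],[0,0,0]],[[0,0,0],[0,0,0]],[[0,0,0],[0,0,0]],[[0,0,0],[0,0,0]]]' 50
python3 -m handwheel '[[[0,0,-0.02],[0,0,0]],[[0,0,-0.06],[0,0,0]],[[0,0,-0.12],[0,0,0]],[[0,0,-0.2],[0,0,0]],[[0,0,-0.28],[0,0,0]],[[0,0,-0.33],[0,0,0]],[[0,0,-0.33],[0,0,0]],[[0,0,-0.33],[0,0,0]],[[0,0,-0.33],[0,0,0]]]'
python3 - <<'E'
from h import *
im=snap('wrist');sd=snap("side");tp=snap("top")
a=cv2.resize(im[40:310,96:416,::-1],(400,338),interpolation=cv2.INTER_CUBIC);b=cv2.resize(sd[135:235,130:250,::-1],(400,338),interpolation=cv2.INTER_CUBIC);
cv2.imwrite("pics/n.png",np.hstack([a,b]))
for l in("lid","lid_knob","glue_bottle","closed_box"):
  for r in arm.cut_out("top",l)[:2]: print(l,r["score"],r["pixel"])
E
```

```text
clock: 15.38
eef_pos: [435.0, 269.7, 238.3]
ee_rot: [2.167, 2.274, -0.001]
contact_force: [-1.8, -1.0, 7.6]
opening: 20.7
grasp_force: 59.9
clock: 15.8
eef_pos: [434.8, 269.6, 237.8]
ee_rot: [2.167, 2.274, -0.003]
contact_force: [0.3, 0.4, -0.3]
opening: 50.1
grasp_force: 0.0
clock: 16.55
eef_pos: [434.5, 269.8, 369.6]
ee_rot: [2.167, 2.275, -0.003]
contact_force: [-0.9, -1.4, -0.8]
opening: 50.0
grasp_force: 0.0
lid 0.73 [229.9, 159.0]
lid_knob 0.93 [230.6, 162.6]
lid_knob 0.34 [222.7, 180.3]
glue_bottle 0.62 [168.1, 360.1]
glue_bottle 0.23 [173.5, 337.4]
closed_box 0.97 [228.8, 242.6]
closed_box 0.42 [166.8, 360.3]
```

View pics/n.png

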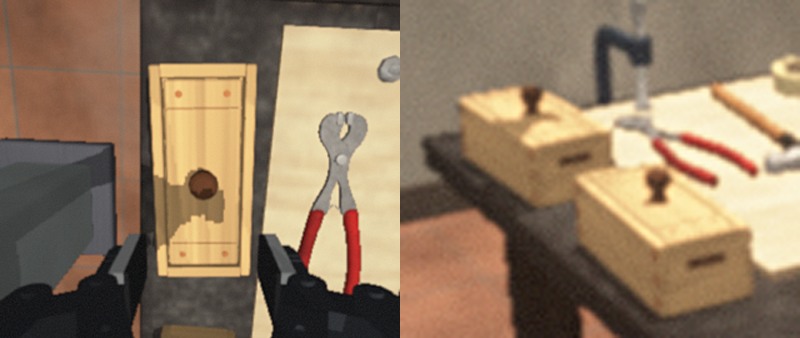

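The left panel shows the lid inside the rim on all sides (rim from (150,65) to (250,275)), with the gripper clear. The right panel shows both boxes closed, with level lids and upright knobs. I'm handing in the job.

```bash
python3 -c "
from cell import arm
print(arm.close_job())"
```

```text
the job is handed in; nothing more can be done
None
```

I drew the lid out from under the stand, put it down clear and let go, then set it by its knob into the open box. The final pictures show it level inside the rim, and I handed the job in at about 17 s; no verdict came back.

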